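# Alloy check: sprung probe square on the ringed spot

### The arm

A 6-joint arm with a two-finger parallel gripper is mounted at the origin on the work surface. World frame = base frame: x ahead of the robot, y to its left, z up, the work surface at z = 0. Lengths are in m, angles in degrees, forces in N, time in s.
With the tool pointing down it reaches from about 0.25 to 0.725 m from the base axis. Payload 9.7 kg.
Tool frame: the origin (TCP) lies between the finger pads; the fingertips stand 17 mm ahead of it and the grasp point (between the pads) lies 2 mm behind it; z points along the fingers, y is the direction in which the jaws open and shut (so a half turn about z gives the same grasp; the last joint's range is limited). The gripper opens to 85 mm and grips with 20 to 120 N. Pads are 22 mm wide; open, the fingers measure 114 mm over their backs; the gripper's body (76 mm by 85 mm) begins 54 mm behind the grasp point. The pads swing forward as they close: fully open they stand 13 mm farther back than shut.
Start: joints at [66.52, 4.979, 10.078, 95.1, 0, 90], TCP at [0.219, 0.504, 0.248] pointing down, gripper open.
Joint ranges: [-179.16, 179.16], [-48.56, 103.87], [-65.8, 70.77], [-126.05, 130.52], [-82.76, 87.17], [-180, 180]. Speed limits (degrees/s): [127.2, 127.2, 147.25, 180, 180, 180].

### API

Orientations are given as [roll, pitch, yaw] about the fixed x, y, z axes, in that order (R = Rz(yaw) Ry(pitch) Rx(roll)).
In Python, from workcell import monitor, cams, order gives the robot as it stands. The module is installed in compiled form; this text tells all that it offers.
- The arm moves only by the shell command python3 -m handwheel 'ROWS' [OPENING] [FORCE]. ROWS is JSON, a list of rows, each a list of 6 numbers: the shift along the tool's x, y, z in m, then the turn, a rotation vector about the tool's x, y, z in degrees. In form: [[tx, ty, tz, wx, wy, wz], ...]. A call has exactly 8 rows; each row shifts and turns the commanded pose from where the row before left it, along the tool's axes as they then stand; what a row does not reach is not made up. A row lasts 1/12 s, in which the tool goes at most 41.7 mm and 7.16 degrees, less where a joint would pass 70% of its speed; a pose out of reach is approached as far as the arm can. A call is refused whole if a number of a shift passes 0.0417 or a number of a turn 7.16, either way. A call with a gripper value outside its range is refused whole. OPENING is the opening, from -1 (shut) to 1 (fully open), set as the call begins (- or left out, the last holds). The fingers move at their own pace and stop on an object; FORCE is the grip in N (left out, the last holds). Time passes only in rows, so rows that do not move let the fingers close, or fill a call up. It gives the time, the measured TCP pose, the force and the opening at its end, in the units of the state.
- monitor.get_obs(): the state, without advancing time (a new reading comes with each control period).
- cams.camera(name): name is "scene" or "top"; returns a dict with "img" (400x640x3 uint8, red, green, blue), "depth" (400x640 float32, m along the optical axis (not along the pixel's ray), 0 where there is no reading), "fx", "fy", "cx", "cy" (pixels), "rvec" (rotation vector, rad) and "tvec" (3), from world to camera coordinates, as OpenCV has them. Camera axes: x right, y down, z forward; pixel columns grow to the right and rows downward; lengths in m; the calibration is good to about 2 mm. A picture is of the moment at which its call begins.
- order.job_done(): hands the job in, once; it reports no verdict.
The state is a dict: "time": time; "q": joint angles; "qd": joint speeds; "joint_efforts": joint torques, N m; "ee_pos": TCP position; "tcp_rot": TCP orientation; "wrist_force": force on the tool from outside, world axes, zero at the start; "torque": the same for the moment, N m; "opening": finger opening in m.
Only numpy, scipy, OpenCV 4.12 (cv2) and the standard library are available. Lean on these libraries where they do the work, as an engineer would, in place of code of your own. Each camera call takes 0.05 s, during which the arm holds its last target. There are 200 camera calls.

### The job

Take the white hand-held alloy probe out of its stand, gripping its thin case lightly, and hold its sprung tip gently inside the ring engraved on the round sample disc, with the probe square to the disc's sloping face and the tip pushed about half way in. Finish while still holding it there: do not let go. Leave the square sample, the jar, the carousel disc and the screwdriver alone.

Things in the scene. Friction and masses are not known exactly. Their poses are not given: they have to be found in the camera images.
- probe: alloy probe, about 0.16 kg, hanging upright in the stand, tip down. Origin on its axis at the shoulder (underside of the white case), z along the axis away from the tip. Below the origin: round black nose 18 mm in diameter, 36 mm long, then the thin steel tip, 5 mm in diameter, ending 54 mm below the origin when out
- probe_grip (a point): middle of the probe's square white case, 37 mm above the probe's origin, the place to grip: case 26 x 26 mm (sides along x and y), 74 mm long, thin plastic that cracks if each finger presses with more than 30 N (12 to 15 N is plenty). A grey square head 32 x 32 mm sits on the case, from 37 to 57 mm above this point
- plunger (a joint): how far the steel tip is pushed up into the nose, along the probe's axis: 0 m = fully out, 0.012 = fully in. Spring: 0.9 N to start it, then 0.3 N per mm (2.7 N half way, 4.5 N fully in)
- plunger_end (a point): the very end of the steel tip (rounded, radius 2.5 mm), which touches the sample; it moves with the plunger; z axis as the probe's
- stand: fixed grey stand block, 72 x 72 mm, 64 mm high, with an upright through hole 22 mm in diameter in its middle from which the probe is drawn straight up by 54 mm or more; the probe's shoulder rests on its top. Origin at the centre of its underside
- disc_stage: fixed stage with the ROUND sample: dark base 100 x 90 x 14 mm, pedestal, grey plate (80 x 76 mm) tilted 20 degrees, facing up and to the stage's -x side; on it an aluminium disc, diameter 58 mm, 10 mm thick, with two small clamps on its +y and -y edges (28 mm from its centre, 4 mm higher than its face). Highest point about 90 mm. Origin: centre of the base's underside
- disc_spot (a point): centre of the engraved ring (dark circle, inner diameter 16 mm) on the round disc's face, 6 mm up the slope from the disc's centre; on the face itself; z axis square out of the sloping face, x axis up the slope
- square_stage: a second, like stage with a SQUARE aluminium sample (52 x 52 x 10 mm, ringed too): not to be touched. Origin at the centre of the base's underside. The two stages may be either way round
- jar: small closed jar, 52 mm in diameter, 75 mm high, loose; origin at the centre of its underside
- carousel: white sample carousel disc lying flat, 124 mm in diameter, 6 mm thick with a 20 mm hub to 20 mm height, loose; origin at the centre of its underside
- screwdriver: screwdriver lying flat, 160 mm long, loose, handle to its -x
There are look-alikes about, which are no part of the job. What is shaped like the probe but blue or pink is not meant.

How it is judged (in metres and radians):
On the way:
1. the probe is drawn clear out of its stand, in the fingers (contact force between the fingers and probe above 1 N and z of plunger_end in the frame of stand above 0.066 m and contact force between probe and stand below 0.05 N), for 0.2 s.
At the end, for the whole second after the job is handed in: The fingers still hold the probe, still and out of its stand; the end of its tip is within 6 mm of the ring's centre on the round disc; the probe's axis is within 8 degrees of square to the disc's face; the tip is pushed in by 2.5 to 9.5 mm and bears on the sample with 1 to 6 N (contact force between the fingers and probe above 1 N and contact force between probe and stand below 0.05 N and distance between plunger_end and disc_spot below 0.006 m and angle between the z axis of probe and the z axis of disc_spot, either way round below 0.14 rad and value of joint plunger between 0.0025 and 0.0095 m and contact force between probe and disc_stage between 1 and 6 N and linear speed of probe below 0.01 m/s); the arm keeps its last pose, push and grip.
It fails at once if the probe's case is squeezed with more than 30 N by each finger, 60 N together (contact force between the fingers and probe above 60 N).
It fails at once if the probe bears on the round sample or its stage with more than 12 N (contact force between probe and disc_stage above 12 N).
It fails at once if the square sample or its stage is touched by the probe or the robot (contact force between any of probe, the arm, the fingers and square_stage above 0.5 N).
It fails at once if the jar, the carousel disc or the screwdriver is moved by more than 15 mm (distance of any of jar, carousel, screwdriver from where it was at the start of the episode above 0.015 m).
It also fails if it takes over 34 s, if anything falls off the work surface, if the arm or the gripper's body presses on something with over 40 N, if the wrist force passes 120 N, or if a joint passes its speed limit or range.

## Working session

There is one attempt and no reset: what is moved stays moved. The work goes in short steps, Python scripts to look and compute and a shell command to move; the robot and the scene stay as the last step left them, time stands still between calls to the robot, and variables do not carry over. Pictures are saved under pics/ and viewed, about 8 in all and at most 12, crops included, and the job is handed in when it is done.

```bash
mkdir -p pics; cat > h.py <<'E'
import numpy as np, cv2
from workcell import monitor, cams, order
def cam(n):
    c=cams.camera(n); c["R"]=cv2.Rodrigues(np.array(c["rvec"],float))[0]; c["t"]=np.array(c["tvec"],float).ravel(); return c
def save(c,f,crop=None,s=1):
    im=c["img"][...,::-1]
    if crop: u0,v0,u1,v1=crop; im=im[v0:v1,u0:u1]
    cv2.imwrite("pics/"+f,cv2.resize(im,None,fx=s,fy=s,interpolation=cv2.INTER_CUBIC))
def pts(c):  # HxWx3 world points from depth
    v,u=np.mgrid[:400,:640]; d=c["depth"]
    p=np.stack([(u-c["cx"])/c["fx"]*d,(v-c["cy"])/c["fy"]*d,d],-1)
    return (p-c["t"])@c["R"]
def ray(c,u,v,z):
    d=np.array([(u-c["cx"])/c["fx"],(v-c["cy"])/c["fy"],1])@c["R"]; o=-c["R"].T@c["t"]
    return o+d*(z-o[2])/d[2]
def proj(c,p):
    q=c["R"]@np.array(p)+c["t"]; return q[0]/q[2]*c["fx"]+c["cx"],q[1]/q[2]*c["fy"]+c["cy"]
E
python3 - <<'E'
from h import *
for n in("top","scene"):
    c=cam(n); save(c,n+"1.png",s=1.25); print(n,-c["R"].T@c["t"],c["fx"],(c["depth"]>0).mean())
    np.save(n+".npy",c,allow_pickle=True)
print(monitor.get_obs())
E
```

```text
top [0.37797133 0.04705872 1.23313677] 486.11816703062414 0.99603125
scene [ 1.0476303  -0.71489283  0.83311296] 485.16687103275785 0.9959453125
{'time': 0.1, 'q': array([ 6.65207670e+01,  5.01015995e+00,  1.00409576e+01,  9.51002988e+01,
       -6.06749181e-04,  9.00009452e+01]), 'qd': array([-0.03651077, -0.17042211,  0.07354198, -0.03013709, -0.04210139,
       -0.0190063 ]), 'joint_efforts': array([ 5.59092859e-04, -5.21561909e+01,  4.65655804e+01,  1.59365806e-02,
        7.82104007e-05,  1.62198063e-06]), 'ee_pos': array([0.21906163, 0.50429993, 0.24765033]), 'tcp_rot': array([-1.79930499e+02,  6.07895267e-04,  1.56519823e+02]), 'wrist_force': array([-0.84408109, -0.45005997,  0.16746625]), 'torque': array([-0.0103401 ,  0.00932357, -0.02065244]), 'opening': 0.08555468846538473}
```

View pics/top1.png

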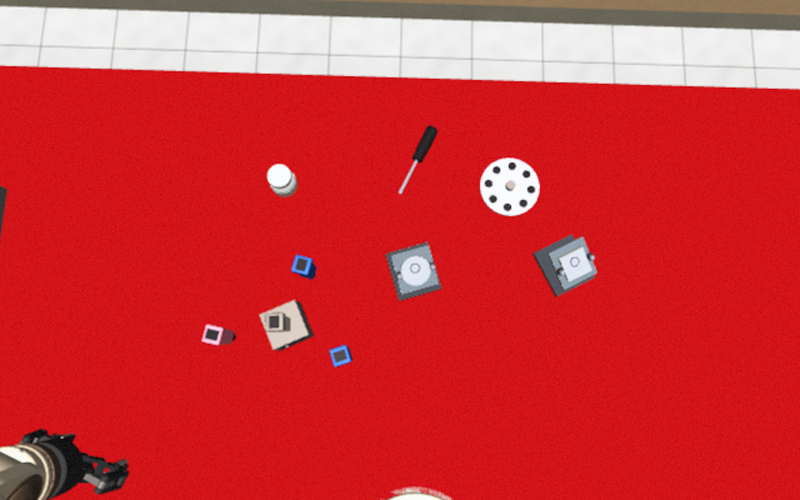

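View pics/scene1.png

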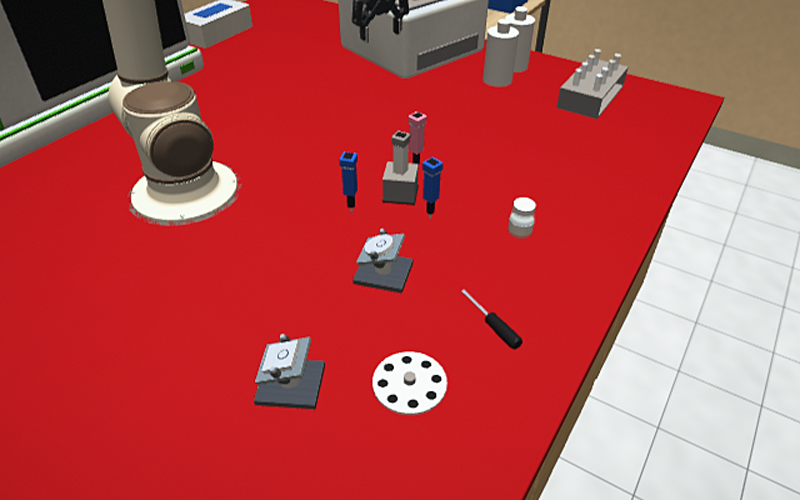

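The top view (800x500) shows these candidates for the probe:
- blue at (302,265)
- blue at (340,355)
- pink at (213,335)
- grey-white in the stand at (276,322): this is the one that fits the description

The round disc is at (415,268) and the square sample at (575,262). Next I measure them.

```bash
python3 - <<'E'
from h import *
T=np.load("top.npy",allow_pickle=True).item(); S=np.load("scene.npy",allow_pickle=True).item()
def rect(xy,tag):
    r=cv2.minAreaRect((xy*1000).astype(np.float32)); print(tag,len(xy),np.round(r[0],1),np.round(r[1],1),round(r[2],1))
for n,c in(("top",T),("scene",S)):
    P=pts(c).reshape(-1,3); o=ray(T,276/1.25,322/1.25,.158)
    near=np.hypot(*(P[:,:2]-o[:2]).T)<.07
    rect(P[near&(abs(P[:,2]-.158)<.006)][:,:2],n+" head")
    rect(P[near&(abs(P[:,2]-.064)<.006)][:,:2],n+" stand")
    # disc plane
    d=ray(T,415/1.25,268/1.25,.07); nd=np.hypot(*(P[:,:2]-d[:2]).T)<.02
    q=P[nd]; 
    for _ in range(4):
        m=q.mean(0); nn=np.linalg.svd(q-m)[2][2]; nn*=np.sign(nn[2]); e=abs((q-m)@nn); q=q[e<max(.002,1.5*np.median(e))]
    print(n,"disc",m,"n",nn,"tilt",np.degrees(np.arccos(nn[2])),"az",np.degrees(np.arctan2(nn[1],nn[0])),len(q))
save(T,"topc.png",(200,170,370,310),4.5); save(S,"scenec.png",(260,80,370,240),3.7)
for b in((302,265),(340,355),(213,335),(283,180),(430,150)): print(b,np.round(ray(T,b[0]/1.25,b[1]/1.25,.1)[:2],3))
E
python3 -c "
import cv2,numpy as np
a=cv2.imread('pics/topc.png');b=cv2.imread('pics/scenec.png');a=cv2.resize(a,(390*1,int(a.shape[0]*390/a.shape[1])))
h=max(a.shape[0],b.shape[0]);f=lambda x:cv2.copyMakeBorder(x,0,h-x.shape[0],0,0,0);o=np.hstack([f(a),f(b)]);print(o.shape);cv2.imwrite('pics/close.png',o)"
```

```text
top head 208 [429.8 261.9] [31.3 32.4] 6.8
top stand 645 [429.4 262.7] [72.1 72.5] 24.6
top disc [0.54463577 0.01367017 0.07861801] n [-0.347633   -0.12230804  0.9296193 ] tilt 21.624451960379975 az -160.6165514254843 139
scene head 85 [432.6 257.8] [32.1 35.2] 7.9
scene stand 324 [430.9 259.4] [72.9 77.8] 26.7
scene disc [0.54770978 0.00500085 0.04231204] n [ 0.03592268 -0.97774067  0.20671902] tilt 78.0698527405129 az -87.8958710123056 49
(302, 265) [0.54  0.226]
(340, 355) [0.375 0.148]
(213, 335) [0.406 0.382]
(283, 180) [0.704 0.272]
(430, 150) [ 0.773 -0.011]
(592, 797, 3)
```

View pics/close.png

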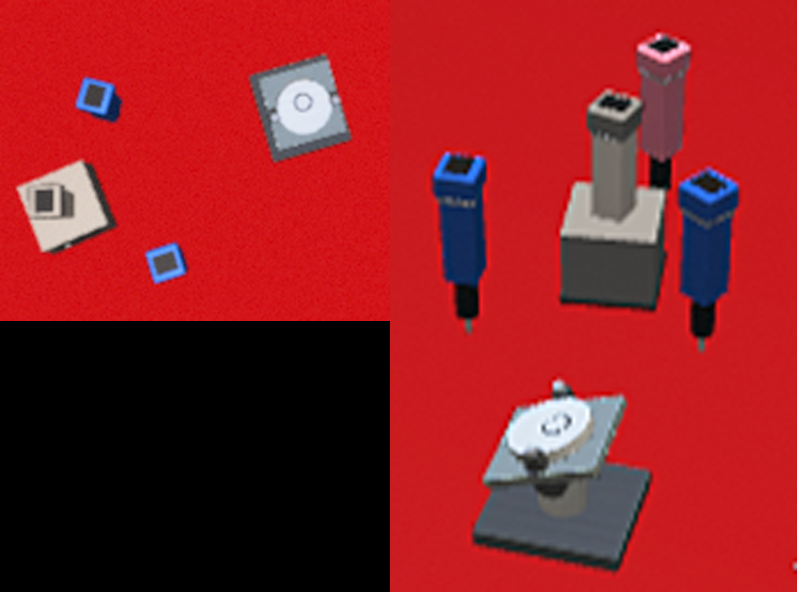

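The close crop confirms the white probe, standing in the grey stand with the head at crop-left (45,200) and crop-right (613,110). The others are blue or pink and stand free. Next I locate the ring and work out the first move.

```bash
cat >> h.py <<'E'
from scipy.spatial.transform import Rotation as Ro
def Rp(psi,t):  # tool z at azimuth psi, t deg below level, y level (psi+90)
    s,c=np.sin(np.radians(t)),np.cos(np.radians(t))
    return Ro.from_euler("z",psi,degrees=True)*Ro.from_matrix(np.array([[-s,0,-c],[0,1,0],[c,0,-s]]).T.T@np.eye(3)) if 0 else Ro.from_euler("z",psi,degrees=True)*Ro.from_matrix(np.array([[-s,0,c],[0,1,0],[-c,0,-s]]))
def cur(o=None):
    o=o or monitor.get_obs(); return np.array(o["ee_pos"]),Ro.from_euler("xyz",o["tcp_rot"],degrees=True),o
def step(p1,R1,n,p=None,R=None):  # equal rows from current (or p,R) to target
    if p is None: p,R,_=cur()
    w=(R.inv()*R1).as_rotvec()/n; M=sum(Ro.from_rotvec(w*k).as_matrix() for k in range(n))
    t=np.linalg.solve(M,R.inv().apply(np.array(p1)-p)); return np.round(t,5),np.round(np.degrees(w),3)
E
python3 - <<'E'
from h import *
T=np.load("top.npy",allow_pickle=True).item(); S=np.load("scene.npy",allow_pickle=True).item()
uv=[]
for n,c,(u,v) in(("top",T,(332,214)),("scene",S,(305,194))):
    g=cv2.cvtColor(c["img"],cv2.COLOR_RGB2GRAY).astype(float); w=12
    sub=g[v-w:v+w+1,u-w:u+w+1]; print(n); print(sub.astype(int)[3:-3,3:-3])
P=pts(T); hsv=cv2.cvtColor(T["img"],cv2.COLOR_RGB2HSV); notred=(hsv[...,1]<120)
m=notred.copy(); m[:,:]&=np.hypot(P[...,0]-.545,P[...,1]-.012)<.08
b=m&(abs(P[...,2]-.014)<.008); r=cv2.minAreaRect((P[b][:,:2]*1000).astype(np.float32)); print("base",r)
a=m&(P[...,2]>.045); r=cv2.minAreaRect((P[a][:,:2]*1000).astype(np.float32)); print("plate",r)
for xy in((.54,.226),(.375,.148),(.406,.382)):
    q=P[np.hypot(P[...,0]-xy[0],P[...,1]-xy[1])<.03]; print(xy,q[:,2].max(),q[q[:,2]>.12].mean(0))
E
```

```text
top
[[163 163 159 155 164 184 200 204 217 221 224 214 189 188 185 163 154 155
  157]
 [162 158 166 182 204 226 234 233 233 231 230 229 230 230 225 193 171 160
  158]
 [159 164 195 226 233 233 231 231 230 229 229 230 229 229 231 225 212 190
  167]
 [163 196 225 230 230 228 228 228 229 230 230 230 231 230 233 233 233 226
  189]
 [190 223 229 228 230 228 229 230 230 231 233 233 233 233 232 231 232 230
  212]
 [222 231 229 229 232 231 224 205 205 206 207 224 232 232 230 230 230 230
  230]
 [232 231 232 233 233 225 182 151 176 178 166 189 224 230 229 230 230 230
  231]
 [234 233 234 233 233 194 164 213 228 231 223 177 181 223 231 232 233 232
  232]
 [233 233 232 230 227 184 199 229 229 230 232 213 164 203 232 232 231 232
  231]
 [231 231 231 229 215 181 208 229 228 228 231 225 191 203 230 230 231 229
  229]
 [231 231 233 232 225 180 198 230 228 229 231 205 175 215 230 231 230 230
  230]
 [233 233 234 234 235 198 178 223 229 229 222 167 174 223 231 231 230 230
  230]
 [235 233 232 231 231 215 174 184 202 206 186 175 216 230 231 230 233 231
  231]
 [232 231 230 232 231 229 223 195 182 188 2
[... 1710 characters left out ...]
 174 143 147 151 152 156 159
  160]
 [209 185 185 144 150 210 236 199 198 177 130 140 145 166 145 154 158 157
  157]
 [140 128 135 105  52 113 178 122 120 128 136 140 147 171 149 157 158 156
  156]
 [ 62  75  84  83  52  63  94 121 126 133 140 116 150 157 158 158 157 157
  157]]
base ((546.3045043945312, 16.040557861328125), (100.24239349365234, 88.5931625366211), 17.989700317382812)
plate ((541.9405517578125, 15.263351440429688), (77.29710388183594, 75.92103576660156), 17.55401611328125)
(0.54, 0.226) 0.15170274626794036 [0.53273954 0.22071512 0.14538564]
(0.375, 0.148) 0.1526216407016116 [0.37409296 0.14524173 0.14596639]
(0.406, 0.382) 0.1523188625242698 [0.40495046 0.36970732 0.14514389]
```

```bash
python3 - <<'E'
from h import *
T=np.load("top.npy",allow_pickle=True).item(); S=np.load("scene.npy",allow_pickle=True).item()
A=[];B=[]
for c,(u,v) in((T,(331.6,214.5)),(S,(304.6,194.5))):
    d=np.array([(u-c["cx"])/c["fx"],(v-c["cy"])/c["fy"],1])@c["R"]; d/=np.linalg.norm(d); o=-c["R"].T@c["t"]
    M=np.eye(3)-np.outer(d,d); A.append(M);B.append(M@o)
x=np.linalg.solve(sum(A),sum(B)); print("spot",x,[np.linalg.norm(a@x-b) for a,b in zip(A,B)])
P=pts(T)[202:228,318:346].reshape(-1,3); d=P[np.hypot(*(P[:,:2]-x[:2]).T)<.008]; print("depth z at ring",d.mean(0))
g=np.array([.431,.260,.104]); R1=Rp(7,30); print(R1.apply([0,0,1]))
pre=g-R1.apply([0,0,.13])+[0,0,.03]
print(pre, step(pre,R1,32))
print(proj(T,[.431,.260,.158]),proj(S,[.431,.260,.158]))
E
python3 -m handwheel '[[0,0,0,0,0,-5],[0,0,0,0,0,0],[0,0,0,0,0,0],[0,0,0,0,0,0],[0,0,0,0,0,0],[0,0,0,0,0,0],[0,0,0,0,0,0],[0,0,0,0,0,0]]'
python3 -c "
from h import *
print(monitor.get_obs()['q'])"
```

```text
spot [0.54286406 0.01449338 0.07736972] [np.float64(0.0003902440454002278), np.float64(0.00039024404540018625)]
depth z at ring [0.54288262 0.01452799 0.07853083]
[ 0.85957018  0.10554195 -0.5       ]
[0.31925588 0.24627955 0.199     ] (array([-0.00341, -0.00771,  0.00328]), array([-0.5  , -1.829, -0.862]))
(np.float64(219.56585386852583), np.float64(256.9366703736389)) (np.float64(320.2312958029367), np.float64(107.71056259897878))
time: 0.77
ee_pos: [0.2191, 0.5044, 0.2483]
tcp_rot: [-180.0, 0.0, 161.5]
wrist_force: [-0.6, 0.6, -0.2]
opening: 0.0857
[ 6.65196339e+01  4.97815500e+00  1.00779947e+01  9.50998989e+01
 -1.97327091e-04  8.50245860e+01]
```

```bash
python3 - <<'E'
from h import *
R1=Rp(7,30); print(step([.319,.246,.199],R1,24))
E
```

```text
(array([-0.00409, -0.01047,  0.0042 ]), array([-0.556, -2.457, -0.963]))
```

```bash
for i in 1; do python3 -m handwheel '[[-0.0041,-0.0105,0.0042,-0.56,-2.46,-0.96],[-0.0041,-0.0105,0.0042,-0.56,-2.46,-0.96],[-0.0041,-0.0105,0.0042,-0.56,-2.46,-0.96],[-0.0041,-0.0105,0.0042,-0.56,-2.46,-0.96],[-0.0041,-0.0105,0.0042,-0.56,-2.46,-0.96],[-0.0041,-0.0105,0.0042,-0.56,-2.46,-0.96],[-0.0041,-0.0105,0.0042,-0.56,-2.46,-0.96],[-0.0041,-0.0105,0.0042,-0.56,-2.46,-0.96]]'; python3 -m handwheel '[[-0.0041,-0.0105,0.0042,-0.56,-2.46,-0.96],[-0.0041,-0.0105,0.0042,-0.56,-2.46,-0.96],[-0.0041,-0.0105,0.0042,-0.56,-2.46,-0.96],[-0.0041,-0.0105,0.0042,-0.56,-2.46,-0.96],[-0.0041,-0.0105,0.0042,-0.56,-2.46,-0.96],[-0.0041,-0.0105,0.0042,-0.56,-2.46,-0.96],[-0.0041,-0.0105,0.0042,-0.56,-2.46,-0.96],[-0.0041,-0.0105,0.0042,-0.56,-2.46,-0.96]]';done
python3 - <<'E'
from h import *
print(monitor.get_obs()['q'],step([.319,.246,.199],Rp(7,30),8))
E
```

```text
time: 1.43
ee_pos: [0.2338, 0.4141, 0.2178]
tcp_rot: [176.7, 20.0, 168.7]
wrist_force: [-0.0, 0.3, 0.2]
opening: 0.0853
time: 2.1
ee_pos: [0.2692, 0.3268, 0.1993]
tcp_rot: [175.9, 40.2, 176.1]
wrist_force: [0.9, 0.2, 0.4]
opening: 0.0854
[ 73.31758328 -32.28262755 -33.23852392  73.52465839 -37.73603166
  70.40094517] (array([-0.00407, -0.01036,  0.00419]), array([-0.548, -2.435, -0.965]))
```

```bash
python3 -m handwheel '[[-0.0041,-0.0104,0.0042,-0.55,-2.44,-0.96],[-0.0041,-0.0104,0.0042,-0.55,-2.44,-0.96],[-0.0041,-0.0104,0.0042,-0.55,-2.44,-0.96],[-0.0041,-0.0104,0.0042,-0.55,-2.44,-0.96],[-0.0041,-0.0104,0.0042,-0.55,-2.44,-0.96],[-0.0041,-0.0104,0.0042,-0.55,-2.44,-0.96],[-0.0041,-0.0104,0.0042,-0.55,-2.44,-0.96],[-0.0041,-0.0104,0.0042,-0.55,-2.44,-0.96]]'
python3 - <<'E'
from h import *
T=cam("top");S=cam("scene"); save(T,"t2.png",(140,180,380,390),3.3); save(S,"s2.png",(200,20,440,220),3.3)
R=Rp(7,30);print(monitor.get_obs()['q'],step(np.array([.431,.260,.104])-R.apply([0,0,.002*-1]),R,8))
E
python3 -c "
import cv2,numpy as np
a=cv2.imread('pics/t2.png');b=cv2.imread('pics/s2.png');a=cv2.resize(a,(400,350));b=cv2.resize(b,(400,350));cv2.imwrite('pics/both2.png',np.hstack([a,b]))"
```

```text
time: 2.77
ee_pos: [0.3132, 0.2836, 0.2012]
tcp_rot: [-177.4, 59.3, -172.9]
wrist_force: [-0.0, 0.1, 0.2]
opening: 0.0854
[ 72.73759214 -48.52228723 -50.02068788  57.09106321 -53.17039673
  51.09059236] (array([ 0.00315, -0.00428,  0.01881]), array([-0.316, -0.101,  0.01 ]))
```

View pics/both2.png

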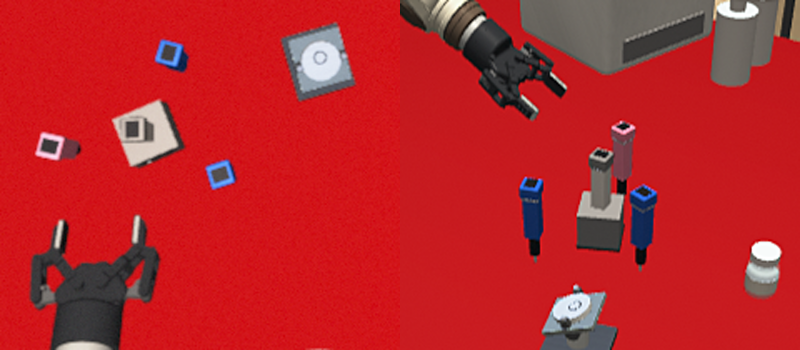

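The gripper is pointing at the stand: fingers at left (62,230) and (138,225), the probe at (133,128). It is also at a joint 2 limit. I'll step forward onto the approach line.

```bash
python3 - <<'E'
from h import *
R=Rp(7,30);print(step([.362,.2525,.160],R,8))
E
```

```text
(array([ 0.00151, -0.00444,  0.00753]), array([-0.316, -0.101,  0.01 ]))
```

```bash
python3 -m handwheel '[[0.0015,-0.0044,0.0075,-0.32,-0.1,0],[0.0015,-0.0044,0.0075,-0.32,-0.1,0],[0.0015,-0.0044,0.0075,-0.32,-0.1,0],[0.0015,-0.0044,0.0075,-0.32,-0.1,0],[0.0015,-0.0044,0.0075,-0.32,-0.1,0],[0.0015,-0.0044,0.0075,-0.32,-0.1,0],[0.0015,-0.0044,0.0075,-0.32,-0.1,0],[0.0015,-0.0044,0.0075,-0.32,-0.1,0]]'
python3 - <<'E'
from h import *
R=Rp(7,30);print(monitor.get_obs()['q'],step([.362,.2525,.160],R,1),step(np.array([.431,.260,.104])+R.apply([0,0,.002]),R,8))
E
```

```text
time: 3.53
ee_pos: [0.3617, 0.2864, 0.1608]
tcp_rot: [-178.1, 59.2, -173.1]
wrist_force: [-0.6, 0.4, -0.2]
opening: 0.0852
[ 63.71654852 -48.53101024 -55.9150685   41.83835409 -47.45900805
  39.36565322] (array([ 0.00263, -0.03377, -0.00165]), array([-2.017, -0.816, -0.048])) (array([ 0.00196, -0.00412,  0.011  ]), array([-0.252, -0.102, -0.006]))
```

```bash
python3 - <<'E'
from h import *
R=Rp(7,40);print(step(np.array([.431,.260,.104])-R.apply([0,0,.075]),R,8))
E
```

```text
(array([ 0.0003 , -0.0043 ,  0.00154]), array([-0.251,  1.148, -0.028]))
```

```bash
python3 -m handwheel '[[0.0003,-0.0043,0.0015,-0.25,1.15,0],[0.0003,-0.0043,0.0015,-0.25,1.15,0],[0.0003,-0.0043,0.0015,-0.25,1.15,0],[0.0003,-0.0043,0.0015,-0.25,1.15,0],[0.0003,-0.0043,0.0015,-0.25,1.15,0],[0.0003,-0.0043,0.0015,-0.25,1.15,0],[0.0003,-0.0043,0.0015,-0.25,1.15,0],[0.0003,-0.0043,0.0015,-0.25,1.15,0]]'
python3 - <<'E'
from h import *
R=Rp(7,40);print(monitor.get_obs()['q'],step(np.array([.431,.260,.104])-R.apply([0,0,.075]),R,1),step(np.array([.431,.260,.104])+R.apply([0,0,.002]),R,8))
E
```

```text
time: 4.2
ee_pos: [0.3758, 0.2616, 0.1524]
tcp_rot: [-179.9, 49.7, -173.4]
wrist_force: [0.4, 0.9, -0.8]
opening: 0.0854
[ 54.13387226 -48.52929608 -52.43179503  47.71839414 -34.36881202
  35.35925696] (array([ 0.00196, -0.00835, -0.00203]), array([-0.483, -0.321, -0.287])) (array([ 0.00022, -0.001  ,  0.00937]), array([-0.06 , -0.04 , -0.036]))
```

```bash
python3 -m handwheel '[[0.0002,-0.001,0.006,-0.06,-0.04,-0.04],[0.0002,-0.001,0.006,-0.06,-0.04,-0.04],[0.0002,-0.001,0.006,-0.06,-0.04,-0.04],[0.0002,-0.001,0.006,-0.06,-0.04,-0.04],[0.0002,-0.001,0.006,-0.06,-0.04,-0.04],[0.0002,-0.001,0.006,-0.06,-0.04,-0.04],[0.0002,-0.001,0,-0.06,-0.04,-0.04],[0.0002,-0.001,0,-0.06,-0.04,-0.04]]'
python3 - <<'E'
from h import *
T=cam("top");S=cam("scene"); save(T,"t3.png",(150,200,290,340),2.85); save(S,"s3.png",(250,50,390,190),2.85)
a,b=[cv2.imread('pics/'+f) for f in('t3.png','s3.png')]; cv2.imwrite('pics/both3.png',np.hstack([a,b]))
R=Rp(7,40);print(monitor.get_obs()['q'],step(np.array([.431,.260,.104])+R.apply([0,0,.002]),R,8))
E
```

```text
time: 4.87
ee_pos: [0.4033, 0.2564, 0.127]
tcp_rot: [-179.7, 50.1, -172.8]
wrist_force: [-0.0, -0.5, 0.2]
opening: 0.0855
[ 49.34975115 -47.27515452 -55.37212648  40.45405556 -31.19556116
  30.22465102] (array([3.00e-05, 1.00e-05, 4.83e-03]), array([-0.01 ,  0.015,  0.013]))
```

View pics/both3.png

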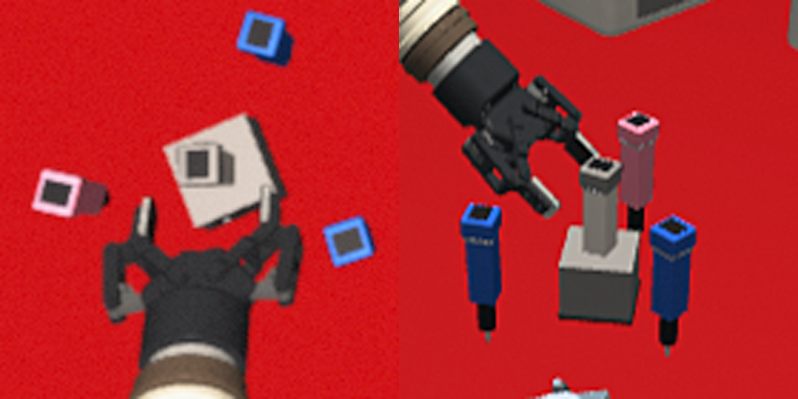

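Picture: the fingers straddle the probe (head at left (197,163), tips at (145,200) and (265,190)) and nothing is touched. I'll advance 39 mm, then close at the minimum force.

```bash
python3 -m handwheel '[[0,0,0.005,0,0,0],[0,0,0.005,0,0,0],[0,0,0.005,0,0,0],[0,0,0.005,0,0,0],[0,0,0.005,0,0,0],[0,0,0.005,0,0,0],[0,0,0.005,0,0,0],[0,0,0.004,0,0,0]]'
python3 -m handwheel '[[0,0,0,0,0,0],[0,0,0,0,0,0],[0,0,0,0,0,0],[0,0,0,0,0,0],[0,0,0,0,0,0],[0,0,0,0,0,0],[0,0,0,0,0,0],[0,0,0,0,0,0]]' 0.0 20
```

```text
time: 5.63
ee_pos: [0.4334, 0.2603, 0.1021]
tcp_rot: [-179.8, 50.1, -172.8]
wrist_force: [-0.2, 0.2, -0.3]
opening: 0.0857
time: 6.3
ee_pos: [0.433, 0.2604, 0.1028]
tcp_rot: [-179.8, 50.1, -172.8]
wrist_force: [0.6, -0.0, 0.0]
opening: 0.0426
```

```bash
python3 -m handwheel '[[0,0,0,0,0,0],[0,0,0,0,0,0],[0,0,0,0,0,0],[0,0,0,0,0,0],[0,0,0,0,0,0],[0,0,0,0,0,0],[0,0,0,0,0,0],[0,0,0,0,0,0]]' -1 20
python3 - <<'E'
from h import *
o=monitor.get_obs();print(o['wrist_force'],o['torque'],o['joint_efforts'])
T=cam("top");S=cam("scene"); save(T,"t4.png",(150,200,290,340),2.85); save(S,"s4.png",(250,50,390,190),2.85)
a,b=[cv2.imread('pics/'+f) for f in('t4.png','s4.png')]; cv2.imwrite('pics/both4.png',np.hstack([a,b]))
print(Rp(7,40).inv().apply([0,0,.008]))
E
```

```text
time: 6.97
ee_pos: [0.433, 0.2604, 0.1027]
tcp_rot: [-179.8, 50.1, -172.8]
wrist_force: [-0.1, 0.3, 0.8]
opening: 0.0262
[-0.06538145  0.27853253  0.81451171] [-0.07923129  0.6479729   0.0522393 ] [-3.44926324e-01 -1.04205626e+01  5.28512192e+01 -7.06206322e+00
 -1.18758280e+00  7.98863301e-03]
[-0.00612836  0.         -0.0051423 ]
```

View pics/both4.png

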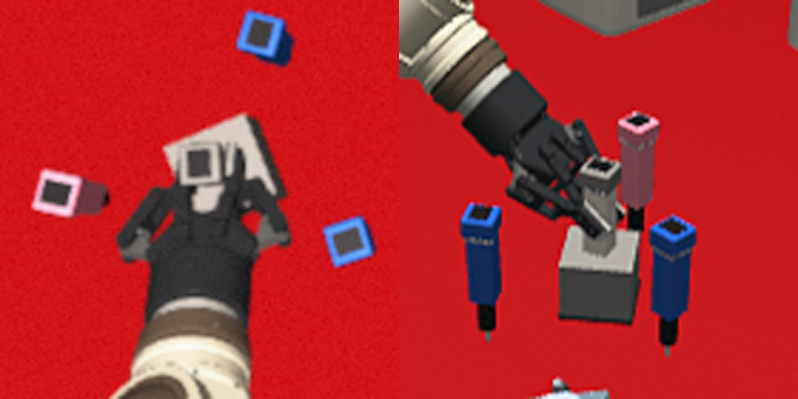

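Grip is good: opening 26.2 mm, pads on the case below the head. Now I lift straight up.

```bash
python3 -m handwheel '[[-0.003,0,-0.0025,0,0,0],[-0.0061,0,-0.0051,0,0,0],[-0.0061,0,-0.0051,0,0,0],[-0.0061,0,-0.0051,0,0,0],[-0.0061,0,-0.0051,0,0,0],[-0.0061,0,-0.0051,0,0,0],[-0.0061,0,-0.0051,0,0,0],[-0.0061,0,-0.0051,0,0,0]]'
python3 -m handwheel '[[-0.0061,0,-0.0051,0,0,0],[-0.0061,0,-0.0051,0,0,0],[-0.0061,0,-0.0051,0,0,0],[-0.0061,0,-0.0051,0,0,0],[-0.0061,0,-0.0051,0,0,0],[-0.0061,0,-0.0051,0,0,0],[-0.0061,0,-0.0051,0,0,0],[-0.003,0,-0.0025,0,0,0]]'
cat >> h.py <<'E'
# probe axis in tool frame, grip offset: origin = TCP - .002*z_tool... (grasp 3 mm above grip point)
AX=Rp(7,40).inv().apply([0,0,1]); OFF=np.array([0,0,-.002])-AX*.040   # probe origin in tool frame
SPOT=np.array([.5429,.0145,.0778])
def nrm(az=198.,t=20.): return np.array([np.sin(np.radians(t))*np.cos(np.radians(az)),np.sin(np.radians(t))*np.sin(np.radians(az)),np.cos(np.radians(t))])
def goal(h,spin=0.,n=None,ax=AX,off=OFF):  # tool pose with tip (out) h above spot along n
    n=nrm() if n is None else n
    R0=Rp(18+spin,20)                      # guess, then correct so that ax->n
    a=R0.apply(ax); R=Ro.align_vectors([n],[a])[0]*R0
    org=SPOT+n*(h+.054); return org-R.apply(off),R
E
python3 - <<'E'
from h import *
S=cam("scene");T=cam("top"); save(T,"t5.png",(150,150,350,350),2); save(S,"s5.png",(250,0,390,140),2.85)
a,b=[cv2.imread('pics/'+f) for f in('t5.png','s5.png')];  cv2.imwrite('pics/both5.png',np.hstack([cv2.resize(a,(399,399)),b]))
p,R=goal(.05);print(monitor.get_obs()['q'],p,R.as_matrix()[:,2],step(p,R,24),R.as_euler("xyz",degrees=True))
E
```

```text
time: 7.73
ee_pos: [0.433, 0.2605, 0.1632]
tcp_rot: [-179.8, 50.1, -172.8]
wrist_force: [1.1, 0.3, -1.4]
opening: 0.0257
time: 8.4
ee_pos: [0.4331, 0.2608, 0.2234]
tcp_rot: [-179.9, 50.2, -172.9]
wrist_force: [0.3, 0.7, -1.3]
opening: 0.0258
[ 45.87602353 -43.39972883 -43.54012302  46.85060008 -28.85474951
  27.2405587 ] [ 4.97847012e-01 -1.38603307e-04  2.12431697e-01] [ 0.89370079  0.29038099 -0.34202014] (array([ 0.00017, -0.01122,  0.00047]), array([-0.4  , -0.824, -0.226])) [-180.   70. -162.]
```

View pics/both5.png

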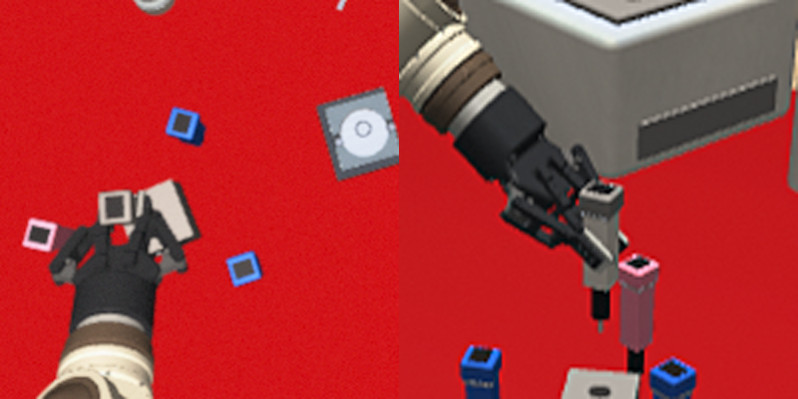

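The probe is out of the stand, upright, tip visible at right (601,325), stand hole empty below. I'll carry it to 50 mm above the ring.

```bash
python3 - <<'E'
from h import *
for s in(-20,-40): p,R=goal(.05,s);print(p,R.as_matrix()[:,2],R.as_matrix()[:,1],step(p,R,24))
E
```

```text
[ 0.49792654 -0.00063234  0.21240369] [ 0.93346402  0.04351245 -0.35602189] [-0.0042561   0.99388787  0.11031226] (array([-0.00112, -0.01106,  0.00168]), array([ 0.108, -0.798,  0.375]))
[ 0.49785016 -0.00112412  0.21232194] [ 0.89527393 -0.20237796 -0.39689766] [0.30301272 0.92968397 0.20945408] (array([-0.00241, -0.01071,  0.00288]), array([ 0.623, -0.758,  0.978]))
```

```bash
python3 -m handwheel '[[-0.0018,-0.0109,0.0023,0.37,-0.78,0.68],[-0.0018,-0.0109,0.0023,0.37,-0.78,0.68],[-0.0018,-0.0109,0.0023,0.37,-0.78,0.68],[-0.0018,-0.0109,0.0023,0.37,-0.78,0.68],[-0.0018,-0.0109,0.0023,0.37,-0.78,0.68],[-0.0018,-0.0109,0.0023,0.37,-0.78,0.68],[-0.0018,-0.0109,0.0023,0.37,-0.78,0.68],[-0.0018,-0.0109,0.0023,0.37,-0.78,0.68]]'
python3 -m handwheel '[[-0.0018,-0.0109,0.0023,0.37,-0.78,0.68],[-0.0018,-0.0109,0.0023,0.37,-0.78,0.68],[-0.0018,-0.0109,0.0023,0.37,-0.78,0.68],[-0.0018,-0.0109,0.0023,0.37,-0.78,0.68],[-0.0018,-0.0109,0.0023,0.37,-0.78,0.68],[-0.0018,-0.0109,0.0023,0.37,-0.78,0.68],[-0.0018,-0.0109,0.0023,0.37,-0.78,0.68],[-0.0018,-0.0109,0.0023,0.37,-0.78,0.68]]'
python3 - <<'E'
from h import *
print(monitor.get_obs()['q'])
for s in(-20,-30,-40): p,R=goal(.05,s);print(step(p,R,8))
E
```

```text
time: 9.17
ee_pos: [0.4796, 0.1897, 0.2229]
tcp_rot: [176.4, 55.5, 177.7]
wrist_force: [0.1, -0.9, -1.7]
opening: 0.0256
time: 9.83
ee_pos: [0.53, 0.1221, 0.2204]
tcp_rot: [171.1, 59.9, 166.6]
wrist_force: [-0.5, -0.1, -1.5]
opening: 0.0256
[ 24.39637726 -48.5058751  -53.2741373   27.97288874 -23.6913283
  19.60495613]
(array([ 0.00098, -0.01558, -0.00305]), array([-0.769, -1.029, -0.104]))
(array([ 0.00021, -0.01578, -0.00222]), array([ 0.08 , -0.991,  0.718]))
(array([-0.00056, -0.01593, -0.00138]), array([ 0.935, -0.948,  1.542]))
```

```bash
cat > kin.py <<'E'
from h import *
from scipy.optimize import least_squares
D=[([66.52,4.979,10.078,95.1,0],[.2191,.5044,.2480],[180,0,156.5]),
([73.3176,-32.2826,-33.2385,73.5247,-37.736],[.2692,.3268,.1993],[175.9,40.2,176.1]),
([72.7376,-48.5223,-50.0207,57.0911,-53.1704],[.3132,.2836,.2012],[-177.4,59.3,-172.9]),
([63.7165,-48.531,-55.9151,41.8384,-47.459],[.3617,.2864,.1608],[-178.1,59.2,-173.1]),
([54.1339,-48.5293,-52.4318,47.7184,-34.3688],[.3758,.2616,.1524],[-179.9,49.7,-173.4]),
([49.3498,-47.2752,-55.3721,40.4541,-31.1956],[.4033,.2564,.127],[-179.7,50.1,-172.8]),
([45.876,-43.3997,-43.5401,46.8506,-28.8547],[.4331,.2608,.2234],[-179.9,50.2,-172.9]),
([24.3964,-48.5059,-53.2741,27.9729,-23.6913],[.53,.1221,.2204],[171.1,59.9,166.6])]
def zt(q):
    q=np.radians(q); P=q[3]-q[2]+q[1]; f=np.array([np.cos(P)*np.cos(q[4]),np.sin(q[4]),-np.sin(P)*np.cos(q[4])])
    return Ro.from_rotvec([0,0,q[0]]).apply(f)
def J(q):
    z=zt(q); q=np.radians(q); e=q[2]-q[1]; P=q[3]-e; s,c=np.sin,np.cos
    col=[(1,0),(0,1),(s(q[1]),c(q[1])),(c(e),s(e)),(s(e),-c(e)),(c(P),-s(P))]
    ex=np.array([c(q[0]),s(q[0]),0]); ey=np.array([-s(q[0]),c(q[0]),0])
    return np.array([r*ex+[0,0,h] for r,h in col]+[z,ey]).T
A=np.vstack([J(q) for q,_,_ in D]); b=np.hstack([p for _,p,_ in D])
X=np.linalg.lstsq(A,b,rcond=1e-4)[0]
lo=np.array([-179,-48,-65,-125,-82]); hi=np.array([179,103,70,130,86])
def ik(p,R,q0):
    z=R.as_matrix()[:,2]
    return least_squares(lambda q:np.r_[(J(q)@X-p)*10,zt(q)-z],q0,bounds=(lo,hi),x_scale=10)
E
python3 - <<'E'
from kin import *
print(np.round(X,3),"rms mm",1000*np.sqrt(np.mean((A@X-b)**2)),[np.round(np.abs(zt(q)-Ro.from_euler("xyz",r,degrees=True).as_matrix()[:,2]).max(),3) for q,_,r in D])
for s in range(-110,100,15):
  for h in(.04,-.006):
    p,R=goal(h,s); r=ik(p,R,[10,-40,-45,35,-20 if s<-18 else 20]); z=R.as_matrix()[:,2]
    print(s,h,"err",round(np.sqrt(2*r.cost),3),np.round(r.x),np.round(p,3),np.round(z,2))
E
```

```text
[-0.003  0.162  0.419  0.522 -0.034  0.143  0.269  0.   ] rms mm 0.2058299594199462 [np.float64(0.0), np.float64(0.001), np.float64(0.002), np.float64(0.001), np.float64(0.001), np.float64(0.001), np.float64(0.0), np.float64(0.0)]
-110 0.04 err 0.0 [ 23.  -5. -14.  85. -47.] [ 0.5   -0.001  0.202] [ 0.24 -0.69 -0.68]
-110 -0.006 err 0.0 [ 23.  -2. -16.  80. -47.] [0.515 0.004 0.159] [ 0.24 -0.69 -0.68]
-95 0.04 err 0.0 [ 25. -16. -26.  70. -52.] [ 0.5   -0.001  0.202] [ 0.43 -0.67 -0.61]
-95 -0.006 err 0.0 [ 25. -13. -29.  64. -52.] [0.515 0.004 0.159] [ 0.43 -0.67 -0.61]
-80 0.04 err 0.0 [ 25. -30. -40.  52. -52.] [ 0.501 -0.001  0.203] [ 0.6  -0.59 -0.54]
-80 -0.006 err 0.0 [ 25. -27. -42.  46. -52.] [0.515 0.004 0.159] [ 0.6  -0.59 -0.54]
-65 0.04 err 0.0 [ 23. -45. -52.  37. -46.] [ 0.501 -0.001  0.203] [ 0.74 -0.47 -0.48]
-65 -0.006 err 0.0 [ 22. -41. -55.  29. -46.] [0.516 0.004 0.16 ] [ 0.74 -0.47 -0.48]
-50 0.04 err 0.14 [ 20. -48. -54.  35. -41.] [ 0.501 -0.     0.203] [ 0.85 -0.32 -0.43]
-50 -0.006 err 0.078 [ 19. -48. -60.  23. -38.] [0.516 0.005 0.16 ] [ 0.85 -0.32 -0.43]
[... 831 characters left out ...]
6 0.16 ] [ 0.74  0.56 -0.36]
40 0.04 err 0.0 [-29. -27. -42.  48.  64.] [0.501 0.002 0.203] [ 0.61  0.69 -0.4 ]
40 -0.006 err 0.0 [-27. -24. -45.  39.  63.] [0.515 0.007 0.16 ] [ 0.61  0.69 -0.4 ]
55 0.04 err 0.0 [-29. -11. -27.  72.  64.] [0.5   0.002 0.203] [ 0.44  0.78 -0.44]
55 -0.006 err 0.0 [-27.  -9. -30.  64.  64.] [0.515 0.007 0.16 ] [ 0.44  0.78 -0.44]
70 0.04 err 0.0 [-27.   2. -14.  90.  59.] [0.5   0.002 0.203] [ 0.26  0.83 -0.5 ]
70 -0.006 err 0.0 [-26.   4. -16.  84.  59.] [0.515 0.007 0.159] [ 0.26  0.83 -0.5 ]
85 0.04 err 0.0 [-25.  11.  -3. 102.  51.] [0.499 0.002 0.203] [ 0.08  0.82 -0.57]
85 -0.006 err 0.0 [-23.  13.  -5.  96.  52.] [0.514 0.007 0.159] [ 0.08  0.82 -0.57]
```

The fitted model (rms 0.2 mm) shows that spin -80 is well inside the joint range, so I'll plan that path.

```bash
python3 - <<'E'
from kin import *
p,R,o=cur(); p1,R1=goal(.05,-80); t,w=step(p1,R1,24); print(t,w,R1.as_euler("xyz",degrees=True))
P,Q=p.copy(),R; q=np.clip(o['q'][:5],lo+.1,hi-.1)
for k in range(24):
    P=P+Q.apply(t);Q=Q*Ro.from_rotvec(np.radians(w))
    if k%3==2:
        r=ik(P,Q,q); q=r.x; print(k,round(np.sqrt(2*r.cost),3),np.round(q),np.round(P,3),"tip",np.round(P+Q.apply(OFF-.054*AX),3))
E
```

```text
[-0.00142 -0.0053   0.00085] [ 1.479 -0.242  1.629] [148.50841017  50.45514768  97.034189  ]
2 0.0 [ 25. -47. -52.  29. -28.] [0.532 0.106 0.221] tip [0.549 0.113 0.131]
5 0.0 [ 25. -45. -51.  30. -33.] [0.532 0.089 0.222] tip [0.551 0.097 0.131]
8 0.0 [ 25. -44. -50.  32. -37.] [0.531 0.072 0.222] tip [0.551 0.082 0.132]
11 0.0 [ 25. -42. -48.  35. -41.] [0.527 0.056 0.221] tip [0.549 0.066 0.131]
14 0.0 [ 25. -39. -46.  38. -45.] [0.522 0.04  0.22 ] tip [0.546 0.051 0.131]
17 0.0 [ 25. -37. -44.  43. -48.] [0.516 0.025 0.218] tip [0.541 0.036 0.129]
20 0.0 [ 25. -34. -42.  48. -50.] [0.507 0.011 0.215] tip [0.535 0.022 0.127]
23 0.0 [ 25. -31. -39.  54. -52.] [ 0.497 -0.002  0.212] tip [0.527 0.009 0.125]
```

```bash
python3 -m handwheel '[[-0.0014,-0.0053,0.0009,1.48,-0.24,1.63],[-0.0014,-0.0053,0.0009,1.48,-0.24,1.63],[-0.0014,-0.0053,0.0009,1.48,-0.24,1.63],[-0.0014,-0.0053,0.0009,1.48,-0.24,1.63],[-0.0014,-0.0053,0.0009,1.48,-0.24,1.63],[-0.0014,-0.0053,0.0009,1.48,-0.24,1.63],[-0.0014,-0.0053,0.0009,1.48,-0.24,1.63],[-0.0014,-0.0053,0.0009,1.48,-0.24,1.63]]'
python3 -m handwheel '[[-0.0014,-0.0053,0.0009,1.48,-0.24,1.63],[-0.0014,-0.0053,0.0009,1.48,-0.24,1.63],[-0.0014,-0.0053,0.0009,1.48,-0.24,1.63],[-0.0014,-0.0053,0.0009,1.48,-0.24,1.63],[-0.0014,-0.0053,0.0009,1.48,-0.24,1.63],[-0.0014,-0.0053,0.0009,1.48,-0.24,1.63],[-0.0014,-0.0053,0.0009,1.48,-0.24,1.63],[-0.0014,-0.0053,0.0009,1.48,-0.24,1.63]]'
python3 - <<'E'
from h import *
p,R=goal(.05,-80);print(step(p,R,8))
E
```

```text
time: 10.5
ee_pos: [0.5316, 0.0781, 0.2214]
tcp_rot: [160.8, 58.5, 140.8]
wrist_force: [0.9, 1.0, -2.4]
opening: 0.026
time: 11.17
ee_pos: [0.5205, 0.0354, 0.2183]
tcp_rot: [153.0, 55.1, 117.4]
wrist_force: [0.6, 0.5, -0.5]
opening: 0.0259
(array([-0.00149, -0.00531,  0.00081]), array([ 1.471, -0.248,  1.622]))
```

```bash
python3 -m handwheel '[[-0.0015,-0.0053,0.0008,1.47,-0.25,1.62],[-0.0015,-0.0053,0.0008,1.47,-0.25,1.62],[-0.0015,-0.0053,0.0008,1.47,-0.25,1.62],[-0.0015,-0.0053,0.0008,1.47,-0.25,1.62],[-0.0015,-0.0053,0.0008,1.47,-0.25,1.62],[-0.0015,-0.0053,0.0008,1.47,-0.25,1.62],[-0.0015,-0.0053,0.0008,1.47,-0.25,1.62],[-0.0015,-0.0053,0.0008,1.47,-0.25,1.62]]'
python3 - <<'E'
from h import *
p,R=goal(.015,-80);print(step(p,R,8))
p,R,o=cur(); print(o['wrist_force'])
T=cam("top");S=cam("scene"); np.save("T6.npy",T);np.save("S6.npy",S)
f=lambda c,x:np.round(proj(c,x),1)
for n,c in(("top",T),("scene",S)):
    for nm,x in(("tip",OFF-.054*AX),("noseEnd",OFF-.036*AX),("org",OFF),("headTop",OFF+.094*AX)): print(n,nm,f(c,p+R.apply(x)))
    print("spot",f(c,SPOT))
save(T,"t6.png",(270,150,410,290),2.85); save(S,"s6.png",(240,90,380,230),2.85)
a,b=[cv2.imread('pics/'+g) for g in('t6.png','s6.png')]; cv2.imwrite('pics/both6.png',np.hstack([a,b]))
E
```

```text
time: 11.83
ee_pos: [0.4973, -0.0018, 0.2122]
tcp_rot: [148.5, 50.5, 97.0]
wrist_force: [-0.8, -0.0, -1.9]
opening: 0.0259
(array([ 3.36e-03, -2.00e-05,  2.82e-03]), array([ 0.001,  0.001, -0.   ]))
[-0.79577701 -0.00448848 -1.87199976]
top tip [334.3 218.5]
top noseEnd [335.3 220.1]
top org [337.6 223.4]
top headTop [344.1 233.3]
spot [331.5 214.3]
scene tip [297.1 177.8]
scene noseEnd [294.4 171.7]
scene org [288.8 159.1]
scene headTop [273.  123.9]
spot [304.4 194.4]
```

View pics/both6.png

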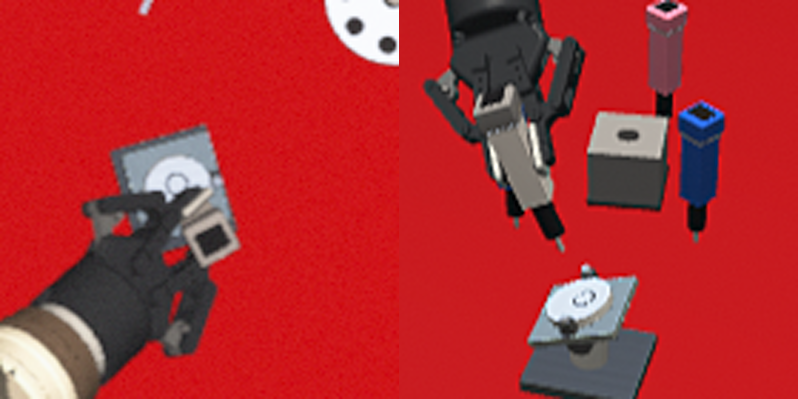

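In the scene picture the tip is at crop (561,248), i.e. pixel (296.8,177). The prediction was (297.1,177.8), and the head also agrees. Now I descend along the normal to about 7 mm clearance.

```bash
python3 -m handwheel '[[0.0042,0,0.0035,0,0,0],[0.0042,0,0.0035,0,0,0],[0.0042,0,0.0035,0,0,0],[0.0042,0,0.0035,0,0,0],[0.0042,0,0.0035,0,0,0],[0.0042,0,0.0035,0,0,0],[0.0042,0,0.0035,0,0,0],[0.0035,0,0.003,0,0,0]]'
python3 - <<'E'
from h import *
p,R=goal(0,-80);print(step(p,R,1))
F=[]
for i in range(6): S=cam("scene"); F.append(monitor.get_obs()['wrist_force']@nrm())
print("Fn",np.mean(F),np.std(F))
p,R,o=cur(); f=lambda c,x:np.round(proj(c,x),1); T=cam("top")
for c in(T,S):print(f(c,p+R.apply(OFF-.054*AX)),f(c,SPOT),f(c,p+R.apply(OFF+.094*AX)))
save(T,"t7.png",(300,180,370,250),5.7); save(S,"s7.png",(270,130,340,200+30),5.7)
a,b=[cv2.imread('pics/'+g) for g in('t7.png','s7.png')]; b=b[100:499]; cv2.imwrite('pics/both7.png',np.hstack([a,b]))
E
```

```text
time: 12.6
ee_pos: [0.5112, 0.0034, 0.1713]
tcp_rot: [148.6, 50.5, 97.3]
wrist_force: [0.3, -0.5, -1.6]
opening: 0.0256
(array([ 0.00465, -0.00026,  0.00481]), array([ 0.08 , -0.01 ,  0.166]))
Fn -1.720380588354429 0.6474646695048908
[331.6 214.9] [331.5 214.3] [340.7 228.6]
[303.6 191.7] [304.4 194.4] [280.6 140. ]
```

View pics/both7.png

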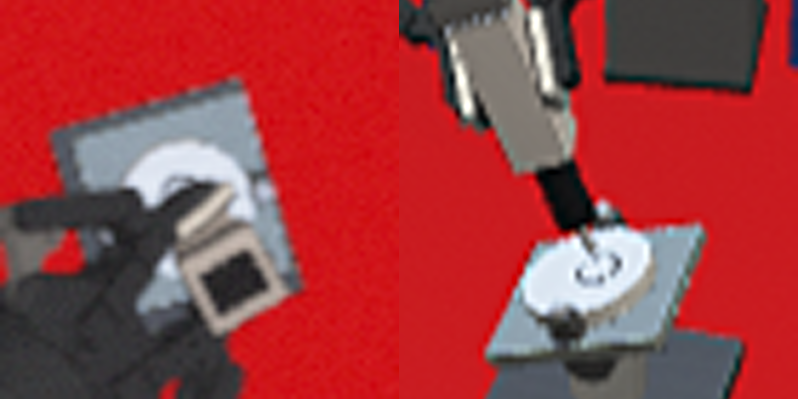

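Scene crop: the tip (598,253) is just above the ring (598,264) and aligned with it, with about 6 mm to go. I'll go 8 mm slowly and check the force.

```bash
python3 -m handwheel '[[0.0008,0,0.0006,0,0,0],[0.0008,0,0.0006,0,0,0],[0.0008,0,0.0006,0,0,0],[0.0008,0,0.0006,0,0,0],[0.0008,0,0.0006,0,0,0],[0.0008,0,0.0006,0,0,0],[0.0008,0,0.0006,0,0,0],[0.0008,0,0.0006,0,0,0]]'
cat > chk.py <<'E'
from h import *
F=[];Q=[]
for i in range(12): S=cam("scene"); o=monitor.get_obs(); F.append(o['wrist_force']); Q.append(o['torque'])
F=np.array(F);p,R,o=cur();tip=p+R.apply(OFF-.054*AX)-SPOT;n=nrm()
print("t",o['time'],"Fn",F.mean(0)@n,"+-",(F@n).std()/3.5,"Fvec",F.mean(0),"h mm",tip@n*1e3,"lat",(tip-n*(tip@n))*1e3)
E
python3 chk.py
```

```text
time: 13.62
ee_pos: [0.5135, 0.0045, 0.1646]
tcp_rot: [148.6, 50.5, 97.2]
wrist_force: [-0.1, -0.3, -0.6]
opening: 0.0259
t 14.2167 Fn -0.1806011085666133 +- 0.12802246033026152 Fvec [-0.49224598 -0.28154149 -0.39425153] h mm -0.5575762591424376 lat [-0.3007754   1.0331505   0.01208624]
```

Contact: the normal force is up about 1.5 N, which means about 2 mm in. I'll go 4 mm further.

```bash
python3 -m handwheel '[[0.0004,0,0.0003,0,0,0],[0.0004,0,0.0003,0,0,0],[0.0004,0,0.0003,0,0,0],[0.0004,0,0.0003,0,0,0],[0.0004,0,0.0003,0,0,0],[0.0004,0,0.0003,0,0,0],[0.0004,0,0.0004,0,0,0],[0.0003,0,0.0004,0,0,0]]'
python3 chk.py
python3 - <<'E'
from h import *
T=cam("top");S=cam("scene");p,R,o=cur();f=lambda c,x:np.round(proj(c,x),1)
for c in(T,S):print(f(c,p+R.apply(OFF-.036*AX)),f(c,p+R.apply(OFF)),f(c,p+R.apply(OFF+.094*AX)),f(c,SPOT))
save(T,"t8.png",(300,180,370,250),5.7); save(S,"s8.png",(265,130,335,200),5.7)
a,b=[cv2.imread('pics/'+g) for g in('t8.png','s8.png')]; cv2.imwrite('pics/both8.png',np.hstack([a,b]))
E
```

```text
time: 14.88
ee_pos: [0.5148, 0.005, 0.1607]
tcp_rot: [148.6, 50.5, 97.2]
wrist_force: [-1.3, -1.0, 1.3]
opening: 0.0256
t 15.4833 Fn 1.0236898420796519 +- 0.15084765066282468 Fvec [-0.79752717 -0.53496458  0.75314989] h mm -4.61317371784294 lat [-0.31557657  1.08509351  0.0128049 ]
[331.8 215.5] [333.8 218.6] [339.7 227.5] [331.5 214.3]
[302.7 189.8] [297.3 177.8] [282.5 144.5] [304.4 194.4]
```

View pics/both8.png

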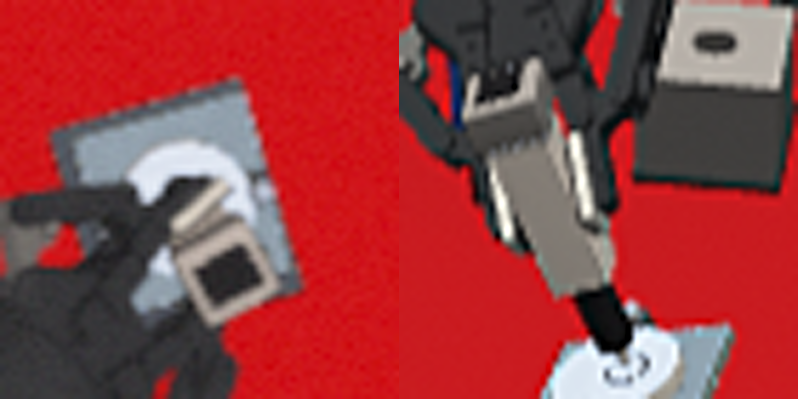

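The force is up 2.7 N, the half-way value, and the tip sits at (627,362), inside the ring centred near (627,368). The head is where predicted: (228,272) in the top crop, predicted (226,271). I'm handing in.

```bash
python3 -c "
from workcell import monitor,order
o=monitor.get_obs();print(o['time'],o['wrist_force'],o['opening'],abs(o['qd']).max());print(order.job_done())"
```

```text
15.5833 [0.26746574 0.00906359 1.14144617] 0.025460358061357356 0.06589404620127709
the job is handed in; nothing more can be done
None
```

I took the white probe out of its stand with a 20 N grip and handed the job in at 15.6 s with its tip pressed inside the ring on the round disc. No verdict was reported.

Last checks before handing in:
- **Push:** the force along the disc's normal rose 2.7 ± 0.3 N from its free-air value. That matches the tip being pushed in about 6 mm, roughly half way.
- **Position:** in the scene image the tip lines up with the ring's centre to about 1–2 mm. The arm's own readings put it about 1 mm off sideways.
- **Angle:** the head, case and nose appear within about 1 pixel of where a square-on probe should show. The disc's tilt (20°) was taken from your description and its direction from the stage's measured turn. A rough depth fit to the face gave 21.6°, well inside the 8° allowance.
- **Grip and stillness:** the fingers still held the case, 25.5 mm apart, and the joints were at rest.

- **Disagreement:** contact came about 1.5 mm earlier than the camera estimate of the disc's height, so I set the push depth from the force instead.
- **Wrist turned:** joint 2 reached its lower limit several times, and on the way to the disc it pushed the arm about 50 mm off its planned line. I fitted a model of the arm from its own readings and turned the wrist to a pose within range.
- **Other objects:** I saw no contact with the square sample, jar, carousel or screwdriver, and every path stayed away from them. I did not measure their positions again at the end.

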